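# Load, lock and arm the laser marker

### The arm

A 6-joint arm with a two-finger parallel gripper is mounted at the origin on a cart in front of the work surface, level with it; the furniture and walls round the work are solid. World frame = base frame: x ahead of the robot, y to its left, z up, the work surface at z = 0. Lengths are in m, angles in rad, forces in N, time in s.
With the tool pointing down it reaches from about 0.225 to 0.875 m from the base axis. Payload 3.4 kg.
Tool frame: the origin (TCP) lies where the fingers leave the gripper's body, on its centre line; the fingertips stand 73 mm ahead of it and the grasp point (between the pads) lies 54 mm ahead of it (manip.grip_point_offset is the distance from the TCP to the grasp point, in m); z points along the fingers, y is the line along which they close (so a half turn about z gives the same grasp; the last joint's range is limited). The gripper opens to 85 mm and grips with 20 to 120 N. Pads are 22 mm wide; open, the fingers measure 114 mm over their backs; the gripper's body (76 mm by 85 mm) begins 54 mm behind the grasp point. The pads swing forward as they close: fully open they stand 13 mm farther back than shut.
Start: joints at [-1.268, 0.276, 1.505, -0, 1.361, -0.121], TCP at [0.236, -0.524, 0.304] pointing down, gripper open.
Joint ranges: [-2.89, 2.89], [-0.75, 2.08], [0.22, 2.7], [-1.18, 4.32], [0.11, 2.71], [-2.7, 2.7]. Speed limits (rad/s): [2.57, 2.57, 3.14, 3.14, 3.14, 3.14].

### API

Orientations are given as a unit quaternion [w, x, y, z].
In Python, from rig import sensors, cams, manip, spotter gives the robot as it stands.
- The arm moves only by the tool drive_tool, never from a script. Its argument "targets" is a list of rows, each a list of 4 numbers: the shift along the world's x, y, z in m, then the turn about the world's z in degrees. In form: [[dx, dy, dz, spin], ...]. A call has exactly 5 rows; each row shifts and turns the commanded pose from where the row before left it; what a row does not reach is not made up. A row lasts 1/8 s, in which the tool goes at most 62.5 mm and 10.7 degrees, less where a joint would pass 70% of its speed; a pose out of reach is approached as far as the arm can. A call is refused whole if a number of a shift passes 0.0625 or a number of a turn 10.7, either way. A call with a gripper value outside its range is refused whole. "jaw" is the finger opening in m, from 0 to 0.0854, set as the call begins (left out, the last holds). The fingers move at their own pace and stop on an object; "force" is the grip in N (left out, the last holds). Time passes only in rows, so rows that do not move let the fingers close, or fill a call up. It gives the time, the measured TCP pose, the force and the opening at its end, in the units of the state.
- sensors.get_state(): the state, without advancing time (a new reading comes with each control period).
- cams.get_image(name): name is "scene" or "top" or "wrist"; returns a dict with "color" (384x512x3 uint8, red, green, blue), "intrinsics" (3x3 intrinsics, pixels), "D" ([k1, k2, p1, p2, k3] as OpenCV has them; the pictures are not rectified), "R" (3x3) and "t" (3): a world point X has camera coordinates R X + t. Camera axes: x right, y down, z forward; pixel columns grow to the right and rows downward; lengths in m; the calibration is good to about 2 mm. A picture is of the moment at which its call begins. There is no depth.
- manip.sign_off(): hands the job in, once; it reports no verdict.
Trained networks look in the newest picture that a camera, given by its name, has taken for a name from the list of things; names that differ only in an ending like _2 or _b are one class to them, and where a whole thing is asked for, a point or a joint stands for the part that bears it (a point fixed in the world has none). Each returns a list of dicts, best first, with "score" (0 to 1); they miss things now and then, are a little off and sometimes report something else, mostly with a low value. They report only what shows in the picture. A call takes as long as a camera call. They do not tell look-alikes from the thing itself.
- spotter.find_in(query, camera): "point" ([x, y, z] in m, in world coordinates, good to about 4 mm: the middle of the surface that is visible of it).
- spotter.landmark_of(query, camera): "point" ([x, y, z] in m, in world coordinates, good to about 4 mm: a listed point, or the origin of a listed thing).
The state is a dict: "clock": time; "qpos": joint angles; "qd": joint speeds; "effort": joint torques, N m; "position": TCP position; "ee_rot": TCP orientation; "contact_force": force on the tool from outside, world axes, zero at the start; "moment": the same for the moment, N m; "width": finger opening in m.
Only numpy, scipy, OpenCV 4.12 (cv2) and the standard library are available. Lean on these libraries where they do the work, as an engineer would, in place of code of your own. Each camera call takes 0.05 s, during which the arm holds its last target. There are 200 camera calls.

### The job

Take the black steel block out of the blue rack and stand it upright in the laser marker's nest, down on the plate between the two tall dark cheeks, its two holed sides facing the cheeks and a plain side facing the lens; then slide the yellow lock grip to its end stop so that the bar lies across the front of the block. Only when it is locked, lift the red cover on the grey control box, throw the toggle beneath it over to its other side and close the cover again. Leave all the other things on the bench undisturbed.

Things in the scene. Friction and masses are not known exactly. Their poses are not given: they have to be found in the camera images.
- block_centre (a point): Centre of the loose black steel block, about 0.6 kg: 48 mm along its x, 105 mm along y, 42 mm along z. The 48 x 105 sides (facing +z, -z) show two holes, the 42 x 105 sides (+x, -x) are plain. It starts standing on end (y vertical) in one of the rack's two bays, x across the bay: the dividers leave only the holed sides free to grasp.
- rack: Blue block rack, fixed; origin under the centre of its base (100 mm in x, 136 mm in y, 10 mm thick). Three dividers 6 mm thick at y = -62, 0, +62 mm, 60 mm long in x (74 mm in the lowest 29 mm), 112 mm high, make two bays 56 mm wide, open above and to +x and -x; the standing block's top is 115 mm above the bench.
- wood_block: Brown wooden block 24 x 48 x 45 mm in the rack's other bay; bystander. Origin under its centre.
- laser: Laser marker, fixed; origin on the bench under its base plate, front to -x. Aluminium plate 10 mm thick from x -75 to +150 mm and y -175 to +65 mm; white housing from x +70 to +150 mm, y +-60 mm, 95 mm high; the lens (32 mm across) sticks out of its front to x +54 mm at y 0, 48 mm up.
- nest (a point): Centre of the nest's floor, on top of the laser's plate (10 mm above the bench), axes as the laser. Two dark cheeks, inner faces at y +-24 mm, x +-22 mm, 103 mm high, the top 10 mm flared outward: the block's 42 mm fits between, its 48 mm does not. Open to front and back but for a 12 mm high ledge, its front at x +26 mm; the locked bar's rear is at x -28 mm.
- lock_slide (a joint): Lock slide of the laser, 0 = fully back (open) to 0.070 m = end stop (locked); moves to the laser's +y; friction about 2 N. It carries a 12 mm round bar, 35 mm above the bench, that crosses in front of the nest when locked and wedges a badly placed block.
- lock_grip (a point): Middle of the top of the yellow lock grip, 20 mm in x, 18 mm in y, its top 50 mm of height free to grasp (top about 89 mm above the bench); moves with the slide; axes as the laser.
- control_box: Grey control box, fixed, 115 mm in x, 85 mm in y, 45 mm high; origin on the bench under its centre; red switch cover on top.
- switch_cover (a joint): Hinge of the red cover, 0 = shut, 1.55 rad = open stop; light, falls open by itself beyond about 1.25 rad, shut below about 1.0 rad, and may stay put in between.
- cover_hinge (a point): On the cover's hinge axis (along the box's y), axes as the box. The shut cover reaches from it 66 mm to -x, 46 mm wide in y, and up to 32 mm above it.
- cover_tab (a point): Grip point of the lifting tab at the cover's front, 86 mm from the hinge to -x and 27 mm above it when shut; tab 34 mm long in x (nose 12 mm beyond this point, root at the cover 20 mm behind it), 16 mm wide in y, 10 mm thick; its frame turns with the cover (shut: axes as the box; it opens about +y).
- laser_toggle (a joint): Toggle lever under the cover, 0 = off, leaning 0.35 rad to the box's +y; 0.7 rad = on, leaning to -y; it stays where it is left, needs about 1 N at the tip.
- toggle_tip (a point): Centre of the toggle's 10 mm ball tip; lever 7 mm thick, pivot 30 mm below along the lever, at 6 mm to -x and 47 mm above the box's origin. Moves with the toggle.
- tape_reel: Beige tape reel lying flat, 102 mm across, 24 mm high; bystander. Origin under its centre.
- spare_oil_can: Green oil can, 64 mm round, spout up to 146 mm high reaching to its +y; bystander. Origin under its centre.
- ink_bottle: Small red bottle 42 mm round, 74 mm high; bystander. Origin under its centre.
- steel_cup: Steel cup with sticks, 72 mm round, 125 mm high; bystander. Origin under its centre.
- file_fine: File with wooden handle, 220 x 22 mm, lying along its own y; bystander. Origin under its middle.
- screwdriver_yel: Yellow screwdriver, 180 x 25 mm, lying along its own y; bystander. Origin under its middle.
Mind the look-alikes: they are no part of the job. What is shaped like the part that bears block_centre but orange or purple is not meant.

How it is judged:
On the way, in this order (a step that is already met when the one before it is completed fails the run):
1. the block stands free in the nest, the lock still open (horizontal distance between block_centre and nest below 0.012 m and z of block_centre in the frame of nest below 0.056 m and angle between the y axis of block_centre and the z axis of nest, either way round below 0.08 rad and angle between the x axis of block_centre and the x axis of nest, either way round below 0.2 rad and contact force between the fingers and riser_block below 0.2 N and value of joint lock_slide below 0.05 m), for 0.2 s.
2. the lock slide is at its end stop (value of joint lock_slide above 0.067 m), for 0.2 s.
3. the toggle is thrown over with the cover lifted (value of joint laser_toggle above 0.55 rad and value of joint switch_cover above 0.5 rad), for 0.1 s.
At the end, for the whole second after the job is handed in: The block stands at rest upright (within 0.08 rad) on the nest's floor (centre at most 56 mm above it), within 8 mm of the nest's centre, plain side to the lens within 0.2 rad; the lock slide is within 3 mm of its end stop; the toggle is over by more than 0.55 rad; the cover is shut within 0.06 rad (horizontal distance between block_centre and nest below 0.008 m and z of block_centre in the frame of nest below 0.056 m and angle between the y axis of block_centre and the z axis of nest, either way round below 0.08 rad and angle between the x axis of block_centre and the x axis of nest, either way round below 0.2 rad and linear speed of riser_block below 0.02 m/s and value of joint lock_slide above 0.067 m and value of joint laser_toggle above 0.55 rad and value of joint switch_cover below 0.06 rad); the robot touches nothing.
It fails at once if the toggle is thrown before the block is locked (value of joint laser_toggle above 0.35 rad and value of joint lock_slide below 0.06 m).
It fails at once if a bystander is pushed more than 30 mm or lifted (distance of any of wood_block, tape_reel, spare_oil_can, ink_bottle, steel_cup, file_fine, screwdriver_yel from where it was at the start of the episode above 0.03 m).
It also fails if it takes over 72 s, if anything falls off the work surface, if the arm or the gripper's body presses on something with over 40 N, if the wrist force passes 120 N, or if a joint passes its speed limit or range.

## Working session

There is one attempt and no reset: what is moved stays moved. The work goes in short steps, Python scripts to look and compute and a tool call to move; the robot and the scene stay as the last step left them, time stands still between calls to the robot, and variables do not carry over. Pictures are saved under pics/ and viewed, on a budget of 10 in all, crops included, one or two more only if the job needs it, and the job is handed in when it is done.

Besides the shell and the picture viewer there is one more tool, called after "Emit:" as name(argument=value, ...) on one line, values as JSON. drive_tool: Moves the arm, as the interface text tells. Its arguments: {"type":"object","properties":{"targets":{"type":"array","items":{"type":"array","items":{"type":"number"}}},"jaw":{"type":"number"},"force":{"type":"number"}},"required":["targets"]}

```bash
mkdir -p pics; ls; cat > h.py <<'E'
from rig import sensors, cams, manip, spotter
import numpy as np, cv2
def snap(cam,fn=None):
    im=cams.get_image(cam)
    if fn: cv2.imwrite('pics/'+fn,im['color'][:,:,::-1])
    return im
def proj(im,P):
    rv,_=cv2.Rodrigues(np.array(im['R'])); p,_=cv2.projectPoints(np.atleast_2d(np.array(P,float)),rv,np.array(im['t'],float),np.array(im['intrinsics']),np.array(im['D'],float)); return p[:,0]
def ray(im,uv,z):
    n=cv2.undistortPoints(np.array([[uv]],float),np.array(im['intrinsics']),np.array(im['D'],float))[0,0]
    R=np.array(im['R']);c=-R.T@np.array(im['t']);d=R.T@np.array([n[0],n[1],1]);return c+d*(z-c[2])/d[2]
E
python3 - <<'E'
from h import *
a=snap('scene','s0.png');b=snap('top','t0.png')
cv2.imwrite('pics/st0.png',cv2.resize(np.vstack([a['color'],b['color']])[:,:,::-1],None,fx=.78,fy=.78))
names="block_centre rack wood_block laser nest lock_grip control_box cover_hinge cover_tab toggle_tip tape_reel spare_oil_can ink_bottle steel_cup file_fine screwdriver_yel".split()
for n in names:
  for c in ('top','scene'):
    r=spotter.landmark_of(n,c)
    im=b if c=='top' else a
    print(n,c,[(np.round(x['point'],3).tolist(),round(x['score'],2),proj(im,x['point'])[0].round().tolist()) for x in r[:3]])
print(sensors.get_state())
E
```

```text
pics
block_centre top [([0.614, -0.247, 0.05], 0.93, [344.0, 158.0]), ([0.682, -0.33, 0.055], 0.8, [373.0, 134.0]), ([0.604, 0.062, -0.001], 0.75, [236.0, 166.0])]
block_centre scene [([0.499, -0.266, 0.059], 0.81, [332.0, 222.0]), ([0.68, -0.328, 0.051], 0.54, [372.0, 206.0]), ([0.611, -0.252, 0.049], 0.49, [343.0, 208.0])]
rack top [([0.497, -0.3, -0.0], 0.83, [359.0, 201.0]), ([0.411, 0.308, 0.08], 0.29, [143.0, 232.0])]
rack scene [([0.498, -0.295, 0.002], 0.82, [339.0, 241.0])]
wood_block top [([0.413, -0.152, 0.002], 0.62, [310.0, 230.0]), ([0.48, -0.332, 0.009], 0.57, [372.0, 206.0])]
wood_block scene [([0.483, -0.328, 0.01], 0.69, [347.0, 245.0]), ([0.602, 0.06, 0.001], 0.22, [263.0, 194.0])]
laser top [([0.604, 0.062, 0.001], 0.84, [236.0, 166.0])]
laser scene [([0.599, 0.059, -0.003], 0.98, [263.0, 196.0])]
nest top [([0.58, 0.059, 0.014], 0.58, [237.0, 173.0]), ([0.316, 0.198, -0.003], 0.46, [189.0, 266.0])]
nest scene [([0.584, 0.062, 0.009], 0.62, [260.0, 194.0])]
lock_grip top [([0.564, -0.099, 0.09], 0.48, [293.0, 174.0])]
lock_grip scene [([0.564, -0.098, 0.091], 0.73
[... 1661 characters left out ...]
 0.003], 0.63, [295.0, 261.0])]
{'clock': 1.7, 'qpos': array([-1.26801347e+00,  2.75889256e-01,  1.50491105e+00, -1.35249184e-05,
        1.36070181e+00, -1.20936760e-01]), 'qd': array([ 0.000613  , -0.00209408, -0.00092617, -0.00140902, -0.00215532,
       -0.00109062]), 'effort': array([ 8.90044066e-04, -4.16641867e+01, -2.46093732e+01,  2.98293367e-05,
        2.41947209e-04, -2.37622129e-05]), 'position': array([ 0.23644379, -0.5241571 ,  0.30392973]), 'ee_rot': array([ 4.56846660e-05,  9.77641230e-01,  2.10279869e-01, -2.47598385e-06]), 'contact_force': array([-0.08614589, -0.18090582, -1.49713063]), 'moment': array([-0.00785328, -0.00870069, -0.02643543]), 'width': 0.08536386742966486}
```

```bash
python3 - <<'E'
import cv2,numpy as np
a=cv2.imread('pics/s0.png');b=cv2.imread('pics/t0.png')
c=np.vstack([cv2.resize(b[90:290,110:430],(800,500))]);cv2.imwrite('pics/v1.png',c)
cv2.imwrite('pics/v2.png',cv2.resize(a[120:290,150:420],(800,504),interpolation=cv2.INTER_CUBIC))
E
```

```text
(no output)
```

View pics/v1.png

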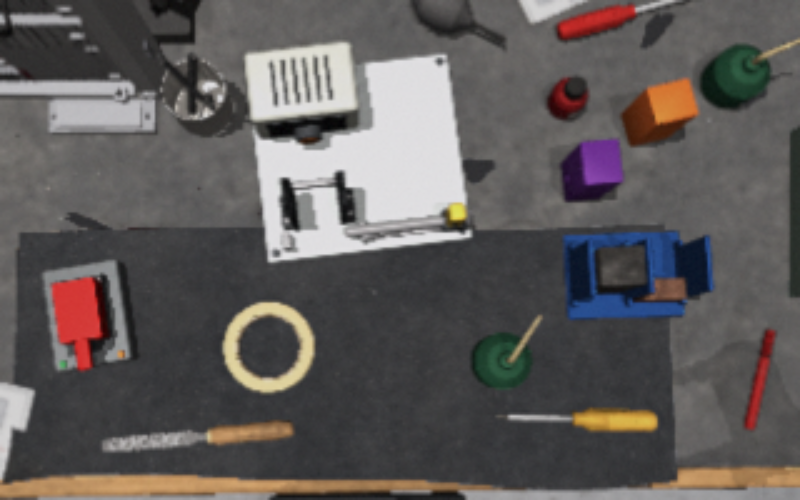

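View pics/v2.png

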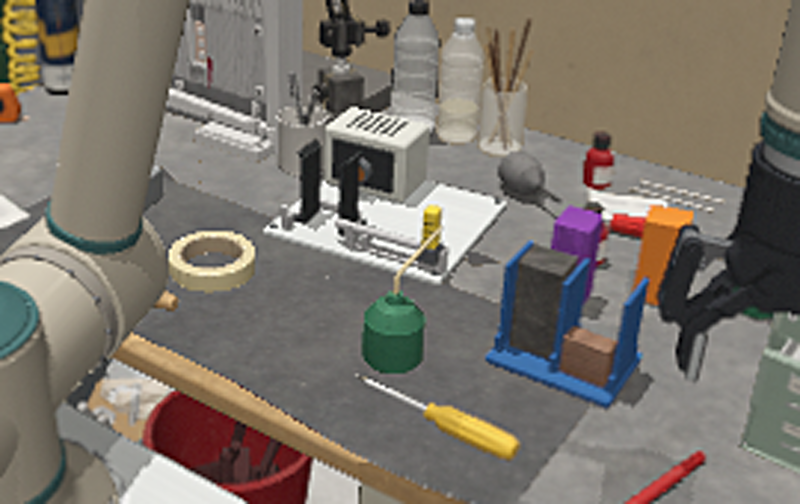

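v1/v2 (top and scene): the candidates are a black block in the rack bay (v1 px 622,267), a purple one (593,170) and an orange one (660,112). By the description I choose the black one. I'll move above it and check with a close wrist crop.

Emit:
drive_tool(targets=[[0.026,0.0255,0,6.6],[0.026,0.0255,0,6.6],[0.026,0.0255,0,6.6],[0.026,0.0255,0,6.6],[0.026,0.0255,0,6.6]])

```text
clock: 2.33
position: [0.3672, -0.3958, 0.304]
ee_rot: [0.0, 0.877, 0.481, 0.0]
contact_force: [0.7, -1.3, -0.1]
width: 0.0855
```

Emit:
drive_tool(targets=[[0.026,0.0255,0,6.6],[0.026,0.0255,0,6.6],[0.026,0.0255,0,6.6],[0.026,0.0255,0,6.6],[0.026,0.0255,0,6.6]])

```text
clock: 2.95
position: [0.4973, -0.2683, 0.304]
ee_rot: [0.0, 0.704, 0.71, 0.0]
contact_force: [0.8, -0.2, 0.0]
width: 0.0855
```

```bash
python3 - <<'E'
from h import *
im=snap('wrist','w1.png')
print(sensors.get_state()['position'],(-np.array(im['R']).T@np.array(im['t'])).round(3),np.array(im['R']).round(2).tolist())
for n in ['block_centre','rack','wood_block']:
    r=spotter.landmark_of(n,'wrist');print(n,[(np.round(x['point'],3).tolist(),round(x['score'],2),proj(im,x['point'])[0].round().tolist()) for x in r[:3]])
E
```

```text
[ 0.50019725 -0.26517605  0.30396817] [ 0.496 -0.191  0.375] [[1.0, 0.01, 0.0], [0.01, -0.95, 0.3], [0.0, -0.3, -0.95]]
block_centre [([0.683, -0.327, 0.054], 0.58, [414.0, 221.0]), ([0.614, -0.25, 0.047], 0.57, [361.0, 154.0])]
rack []
wood_block [([0.483, -0.33, 0.009], 0.77, [244.0, 208.0])]
```

View pics/w1.png

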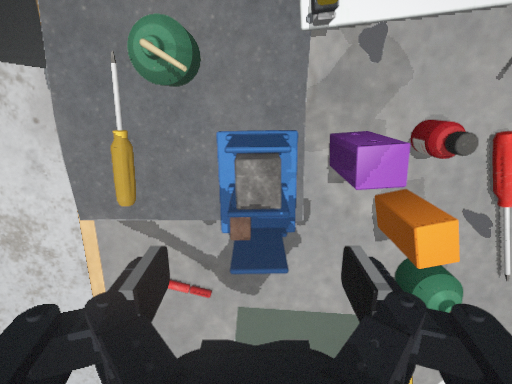

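w1 (wrist): the black block's top is at px 236–281 × 153–209, inside the blue rack bay. Wood is behind at (241,228), the purple look-alike at (368,158), the orange at (417,228).

```bash
python3 - <<'E'
from h import *
im=snap('wrist');c=im['color'].astype(int)
for _ in range(1): pass
# block top: low saturation pixels inside the bay
hsv=cv2.cvtColor(im['color'],cv2.COLOR_RGB2HSV)
roi=np.zeros(hsv.shape[:2],np.uint8);roi[148:214,228:290]=1
m=((hsv[...,1]<70)&(roi>0)).astype(np.uint8)
m=cv2.morphologyEx(m,cv2.MORPH_OPEN,np.ones((5,5)))
n,l,s,_=cv2.connectedComponentsWithStats(m);k=1+s[1:,4].argmax();ct=max(cv2.findContours((l==k).astype(np.uint8),0,1)[0],key=cv2.contourArea)
box=cv2.boxPoints(cv2.minAreaRect(ct));print(s[k],box.tolist())
for p in box: print('blk',ray(im,p,.115).round(4))
mb=((hsv[...,0]>100)&(hsv[...,0]<125)&(hsv[...,1]>120)).astype(np.uint8);mb[:,:200]=0;mb[:,310:]=0;mb[240:]=0
ys,xs=np.where(mb);print('base left/right by row')
for r in range(150,215,10):
    x=np.where(mb[r])[0]; print(r,x.min(),x.max(),ray(im,(x.min(),r),.01)[:2].round(4),ray(im,(x.max()+1,r),.01)[:2].round(4))
v=im['color'][130:235,200:310,::-1];cv2.imwrite('pics/w1c.png',cv2.resize(v,None,fx=5,fy=5,interpolation=cv2.INTER_CUBIC))
print([ (x['point'],x['score']) for x in spotter.find_in('block_centre','wrist')])
E
```

```text
[ 236  153   46   56 2515] [[236.0, 153.0], [281.0, 153.0], [281.0, 208.0], [236.0, 208.0]]
blk [ 0.4793 -0.2384  0.115 ]
blk [ 0.5189 -0.2382  0.115 ]
blk [ 0.5206 -0.2899  0.115 ]
blk [ 0.4786 -0.2902  0.115 ]
base left/right by row
150 218 297 [ 0.4504 -0.2538] [ 0.5491 -0.2532]
160 219 297 [ 0.4513 -0.2663] [ 0.5497 -0.2657]
170 220 296 [ 0.4522 -0.2791] [ 0.5491 -0.2785]
180 220 296 [ 0.4518 -0.2921] [ 0.5498 -0.2915]
190 221 296 [ 0.4527 -0.3055] [ 0.5504 -0.3048]
200 221 296 [ 0.4523 -0.3191] [ 0.5511 -0.3184]
210 222 295 [ 0.4532 -0.333 ] [ 0.5505 -0.3324]
[([0.4975, -0.2645, 0.11], 0.97), ([0.6714, -0.3205, 0.0924], 0.86), ([0.6068, -0.2478, 0.1033], 0.83)]
```

View pics/w1c.png

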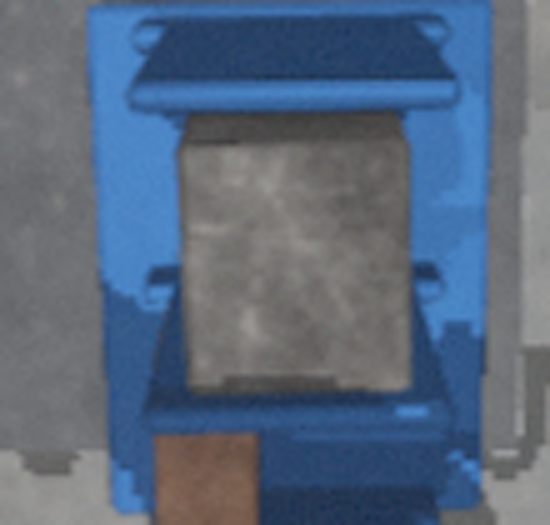

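The crop confirms the black block: its top spans image px 236.6–282.4 × 158.6–207.6, giving centre ≈ (0.4997, -0.2667). I'm descending part-way.

Emit:
drive_tool(targets=[[0,0,-0.03,1.2],[0,0,-0.03,0],[0,0,-0.029,0],[0,0,0,0],[0,0,0,0]], jaw=0.0854)

```text
clock: 3.88
position: [0.4966, -0.2702, 0.216]
ee_rot: [0.001, 0.698, 0.716, 0.0]
contact_force: [1.0, 0.2, 0.6]
width: 0.0857
```

```bash
python3 - <<'E'
from h import *
im=snap('wrist');s=sensors.get_state();print(s['clock'],s['position'],s['ee_rot'],manip.grip_point_offset)
hsv=cv2.cvtColor(im['color'],cv2.COLOR_RGB2HSV)
u,v=proj(im,[.4997,-.2667,.115])[0].astype(int);print(u,v)
roi=np.zeros(hsv.shape[:2],np.uint8);roi[v-60:v+60,u-50:u+50]=1
m=((hsv[...,1]<70)&(roi>0)).astype(np.uint8);m=cv2.morphologyEx(m,cv2.MORPH_OPEN,np.ones((5,5)))
n,l,st,_=cv2.connectedComponentsWithStats(m);k=1+st[1:,4].argmax();x,y,w,h,_a=st[k];print(st[k])
for r in range(y+10,y+h,10):
    xx=np.where(l[r]==k)[0];print(r,ray(im,(xx.min(),r),.115)[:2].round(4),ray(im,(xx.max()+1,r),.115)[:2].round(4))
g=cv2.cvtColor(im['color'],cv2.COLOR_RGB2GRAY);print([(r,int(g[r,u-8:u+8].mean())) for r in range(y-3,y+h+3,2)])
E
```

```text
3.925 [ 0.49688756 -0.27011477  0.21639535] [1.35839353e-03 6.98222041e-01 7.15879948e-01 1.90169830e-04] 0.0539
260 220
[ 227  176   68   79 5201]
186 [ 0.4789 -0.2443] [ 0.52   -0.2433]
196 [ 0.4789 -0.2507] [ 0.5198 -0.2497]
206 [ 0.4789 -0.2572] [ 0.5202 -0.2562]
216 [ 0.4789 -0.2639] [ 0.5206 -0.2628]
226 [ 0.4789 -0.2707] [ 0.5211 -0.2696]
236 [ 0.4795 -0.2776] [ 0.5215 -0.2765]
246 [ 0.4795 -0.2847] [ 0.5213 -0.2836]
[(173, 99), (175, 77), (177, 76), (179, 78), (181, 77), (183, 82), (185, 112), (187, 122), (189, 123), (191, 125), (193, 127), (195, 131), (197, 136), (199, 132), (201, 130), (203, 128), (205, 129), (207, 132), (209, 132), (211, 131), (213, 129), (215, 124), (217, 118), (219, 115), (221, 116), (223, 112), (225, 79), (227, 64), (229, 64), (231, 70), (233, 70), (235, 71), (237, 75), (239, 76), (241, 75), (243, 74), (245, 75), (247, 76), (249, 81), (251, 81), (253, 77), (255, 60), (257, 66)]
```

Emit:
drive_tool(targets=[[0.0032,0.0032,0,0],[0,0,-0.02,0],[0,0,-0.023,0],[0,0,0,0],[0,0,0,0]])

```text
clock: 4.55
position: [0.5004, -0.2662, 0.173]
ee_rot: [0.001, 0.698, 0.716, 0.0]
contact_force: [-0.9, -0.7, 1.0]
width: 0.0851
```

Emit:
drive_tool(targets=[[0,0,0,0],[0,0,0,0],[0,0,0,0],[0,0,0,0],[0,0,0,0]], jaw=0.03, force=100)

```text
clock: 5.18
position: [0.5001, -0.2664, 0.1731]
ee_rot: [0.001, 0.698, 0.716, 0.0]
contact_force: [0.4, -0.4, 5.8]
width: 0.0398
```

```bash
python3 - <<'E'
from h import *
s=sensors.get_state();print(s['clock'],s['position'],s['width'],s['contact_force'])
a=snap('scene')['color'];b=snap('wrist')['color']
A=cv2.resize(a[150:290,290:400],(471,600),interpolation=cv2.INTER_CUBIC);B=cv2.resize(b[130:384,120:400],(329,300))
cv2.imwrite('pics/g1.png',np.hstack([A,np.vstack([B,B*0])])[:,:,::-1])
E
```

```text
5.175 [ 0.50012132 -0.26640687  0.17310901] 0.03976100834847797 [ 0.42824729 -0.42788954  5.82257819]
```

View pics/g1.png

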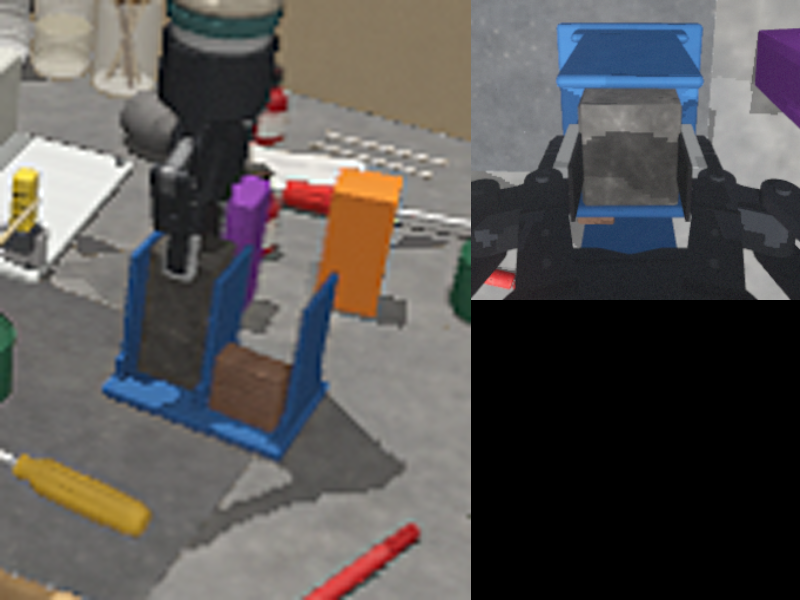

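g1: the fingers hold the top of the black block on both holed sides (width 39.8 mm). I'm lifting it and moving in front of the nest, turning −85°.

Emit:
drive_tool(targets=[[0,0,0.015,0],[0,0,0.03,0],[0,0,0.035,0],[0,0,0.035,0],[0,0,0.035,0]])

```text
clock: 5.9
position: [0.4989, -0.2654, 0.3222]
ee_rot: [-0.001, 0.698, 0.716, -0.0]
contact_force: [0.1, -0.0, -6.9]
width: 0.0395
```

Emit:
drive_tool(targets=[[-0.006,0.0326,0,-8.5],[-0.006,0.0326,0,-8.5],[-0.006,0.0326,0,-8.5],[-0.006,0.0326,0,-8.5],[-0.006,0.0326,0,-8.5]])

```text
clock: 6.52
position: [0.4685, -0.1016, 0.3212]
ee_rot: [-0.001, 0.911, 0.412, -0.001]
contact_force: [0.3, 0.5, -6.5]
width: 0.0394
```

Emit:
drive_tool(targets=[[-0.006,0.0326,0,-8.5],[-0.006,0.0326,0,-8.5],[-0.006,0.0326,0,-8.5],[-0.006,0.0326,0,-8.5],[-0.006,0.0326,0,-8.5]])

```text
clock: 7.15
position: [0.4384, 0.0611, 0.3213]
ee_rot: [-0.0, 0.999, 0.054, -0.001]
contact_force: [0.0, -0.2, -5.8]
width: 0.0393
```

Emit:
drive_tool(targets=[[0,0,0,0],[0,0,0,0],[0,0,0,0],[0,0,0,0],[0,0,0,0]])

```text
clock: 7.78
position: [0.4397, 0.0596, 0.3219]
ee_rot: [0.0, 0.998, 0.056, -0.0]
contact_force: [-0.4, -0.2, -7.1]
width: 0.0396
```

```bash
python3 - <<'E'
from h import *
im=snap('wrist','w2.png');t=snap('top')
s=sensors.get_state();print(s['clock'],s['position'],s['width'],s['ee_rot'])
for n in ['nest','laser','lock_grip']:
  for c in ('wrist','top'):
    r=spotter.landmark_of(n,c);print(n,c,[(np.round(x['point'],4).tolist(),round(x['score'],2),proj(im,x['point'])[0].round().tolist()) for x in r[:2]])
cv2.imwrite('pics/w2b.png',cv2.resize(im['color'][:,:,::-1],None,fx=1.55,fy=1.55,interpolation=cv2.INTER_CUBIC))
E
```

```text
7.875 [0.43971158 0.05976566 0.32188909] 0.03958052972666284 [ 3.58910701e-05  9.98415143e-01  5.62778420e-02 -7.22740944e-05]
nest wrist [([0.5833, 0.0613, 0.0144], 0.92, [267.0, 36.0])]
nest top [([0.5801, 0.0565, 0.0101], 0.97, [271.0, 41.0])]
laser wrist [([0.6024, 0.0616, 0.0003], 0.9, [269.0, 20.0])]
laser top [([0.6062, 0.0593, -0.0001], 0.59, [271.0, 17.0])]
lock_grip wrist [([0.5699, -0.0919, 0.0911], 0.87, [434.0, 56.0])]
lock_grip top [([0.5598, -0.0999, 0.0896], 0.7, [438.0, 69.0]), ([0.4202, 0.1147, -0.0037], 0.32, [213.0, 167.0])]
```

View pics/w2b.png

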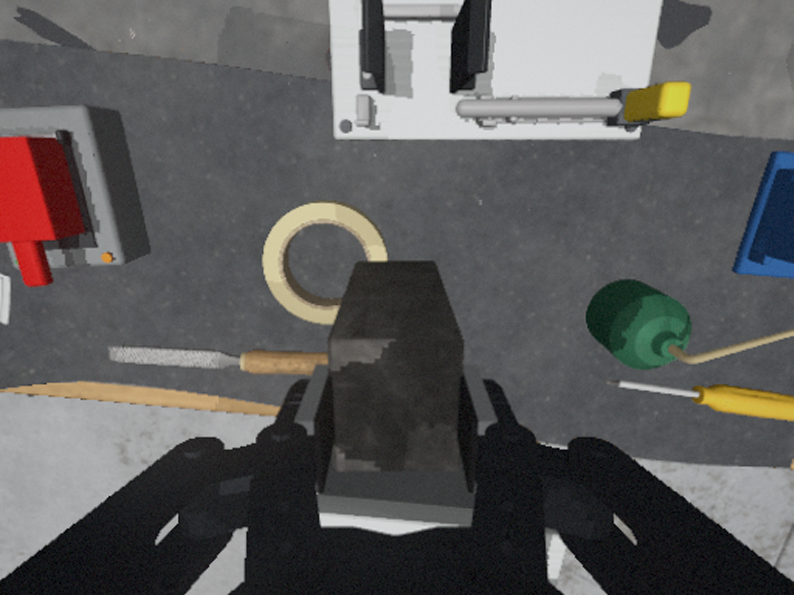

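w2b: block held upright and square. The plate's front corners are at px (335,139) and (640,138) of the 1.55× picture, cheeks at (370,45) and (470,45), lock open. I'm advancing a bit so the whole nest comes into view.

Emit:
drive_tool(targets=[[0.025,0.001,0,0],[0.025,0,0,0],[0,0,0,0],[0,0,0,0],[0,0,0,0]])

```text
clock: 8.8
position: [0.4888, 0.0611, 0.3218]
ee_rot: [0.0, 0.998, 0.057, -0.0]
contact_force: [0.8, -0.6, -6.7]
width: 0.0396
```

```bash
python3 - <<'E'
from h import *
im0=None
im=snap('wrist','w3.png')
s=sensors.get_state();print(s['clock'],s['position'],s['width'],s['ee_rot'])
import json;json.dump({k:np.array(im[k]).tolist() for k in('intrinsics','D','R','t')},open('w3.json','w'))
for n in ['nest','laser','lock_grip']:
    r=spotter.landmark_of(n,'wrist');print(n,[(np.round(x['point'],4).tolist(),round(x['score'],2),proj(im,x['point'])[0].round().tolist()) for x in r[:2]])
cv2.imwrite('pics/w3b.png',cv2.resize(im['color'][0:150,190:460,::-1],None,fx=2.95,fy=2.95,interpolation=cv2.INTER_CUBIC))
E
```

```text
8.85 [0.48893963 0.06109605 0.32192268] 0.039644356260150976 [ 3.60022120e-05  9.98397713e-01  5.65857133e-02 -2.48567958e-04]
nest [([0.5841, 0.0632, 0.0129], 0.8, [262.0, 81.0])]
laser [([0.5993, 0.0622, 0.0017], 0.74, [264.0, 69.0])]
lock_grip [([0.566, -0.0937, 0.0896], 0.79, [420.0, 116.0])]
```

View pics/w3b.png

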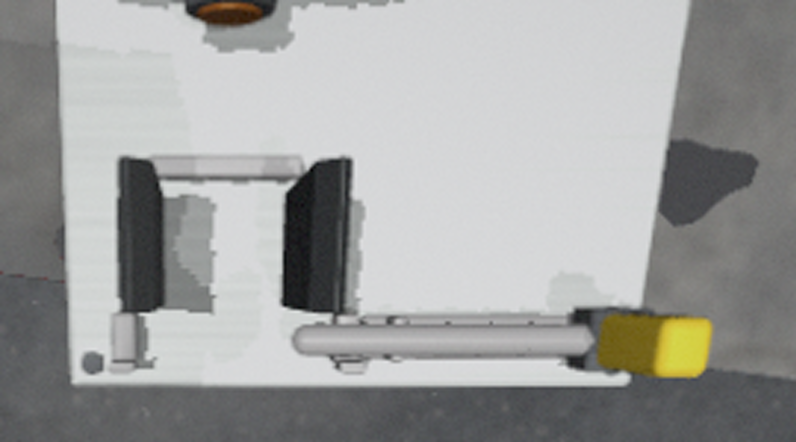

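```bash
python3 - <<'E'
from h import *
import json;im=json.load(open('w3.json'))
W=lambda u,v,z:ray(im,(u/2.95+190,v/2.95),z)
L=W(72,382,.01);R=W(630,382,.01);d=L-R;yaw=np.arctan2(-d[0],d[1]);print(L,R,np.linalg.norm(d),np.degrees(yaw))
c,s=np.cos(yaw),np.sin(yaw);Rm=np.array([[c,-s],[s,c]])
mid=(L+R)[:2]/2;o=mid-Rm@np.array([-.075,-.055]);print('laser origin',o)
f=lambda n,u,v,z:print(n,z,(Rm.T@(W(u,v,z)[:2]-o)*1000).round(1))
f('Ledge plate',62,130,.01);f('Redge',662,200,.01)
f('cheekL in bot front',163,306,.01);f('R',283,306,.01);f('L in bot back',163,190,.01);f('R back',284,190,.01)
f('ledge front',230,180,.01);f('ledge ftop',230,178,.022)
for z in (.103,.113):
  f('L top back outer',119,157,z);f('L top front outer',119,312,z);f('L top inner',160,200,z);f('R top back outer',351,158,z);f('R front outer',348,314,z);f('R top back inner',318,160,z)
f('lens',231,22,.048)
f('bar tip',292,340,.035)
f('grip',657+26,347,.089)
E
```

```text
[0.52094851 0.11615994 0.01      ] [ 0.54763675 -0.1209732   0.01      ] 0.2386302338934273 6.421355670533912
laser origin [0.60267094 0.06063626]
Ledge plate 0.01 [22.2 64.2]
Redge 0.01 [  -3.4 -175.6]
cheekL in bot front 0.01 [-43.7  25. ]
R 0.01 [-43.6 -25.2]
L in bot back 0.01 [ 0.8 24.6]
R back 0.01 [  0.8 -24. ]
ledge front 0.01 [ 4.5 -2.3]
ledge ftop 0.022 [ 3.9 -1.8]
L top back outer 0.103 [ 0.9 35. ]
L top front outer 0.103 [-43.7  36.1]
L top inner 0.103 [-11.   22.8]
R top back outer 0.103 [  0.7 -34.8]
R front outer 0.103 [-44.2 -36.5]
R top back inner 0.103 [  0.1 -24.9]
L top back outer 0.113 [-0.4 34.3]
L top front outer 0.113 [-43.4  35.3]
L top inner 0.113 [-11.8  22.5]
R top back outer 0.113 [ -0.6 -33.1]
R front outer 0.113 [-43.9 -34.8]
R top back inner 0.113 [ -1.1 -23.6]
lens 0.048 [49.7 -0.2]
bar tip 0.035 [-56.  -26.7]
grip 0.089 [ -55.5 -151.3]
```

```bash
python3 - <<'E'
from h import *
import json;im=json.load(open('w3.json'))
tcp=np.array([.48894,.06110]);a=2*np.arctan2(.056586,.998398);R=np.array([[np.cos(a),-np.sin(a)],[np.sin(a),np.cos(a)]])
print(np.degrees(a))
for n,u,v,z in [('bot L',357,262,.159),('bot R',435,262,.159),('top L',330,340,.264),('top R',464,340,.264),('topnear L',328,470,.264),('near R',464,470,.264)]:
    p=ray(im,(u/1.55,v/1.55),z)[:2];print(n,(R.T@(p-tcp)*1000).round(1))
E
```

```text
6.487741611659208
bot L [21.9 19.7]
bot R [ 21.9 -20.9]
top L [22.5 19.6]
top R [ 22.5 -20.9]
topnear L [-24.1  22.2]
near R [-24.1 -22.9]
```

Emit:
drive_tool(targets=[[0.03,-0.0008,0,0],[0.03,-0.0008,0,0],[0.0323,-0.0008,0,0],[0,0,-0.015,0],[0,0,-0.015,0]])

```text
clock: 9.62
position: [0.5812, 0.0587, 0.2907]
ee_rot: [-0.0, 0.998, 0.057, -0.001]
contact_force: [-0.0, -0.2, -6.8]
width: 0.0391
```

Emit:
drive_tool(targets=[[0,0,-0.005,0],[0,0,0,0],[0,0,0,0],[0,0,0,0],[0,0,0,0]])

```text
clock: 10.25
position: [0.582, 0.0586, 0.2874]
ee_rot: [0.0, 0.998, 0.057, 0.0]
contact_force: [0.2, -0.5, -7.1]
width: 0.0392
```

```bash
python3 - <<'E'
from h import *
s=sensors.get_state();print(s['clock'],s['position'],s['width'],s['ee_rot'],s['contact_force'])
E
```

```text
10.25 [0.58204968 0.05864518 0.28741145] 0.039221676035832806 [6.68882405e-05 9.98401364e-01 5.65200663e-02 4.41097743e-04] [ 0.22650445 -0.47075193 -7.12692054]
```

Emit:
drive_tool(targets=[[-0.0008,0,-0.01,0],[0,0,-0.012,0],[0,0,-0.012,0],[0,0,0,0],[0,0,0,0]])

```text
clock: 10.88
position: [0.5814, 0.0587, 0.2529]
ee_rot: [0.0, 0.998, 0.057, 0.0]
contact_force: [-0.3, -0.6, -6.2]
width: 0.0394
```

Emit:
drive_tool(targets=[[0,0,-0.01,0],[0,0,-0.01,0],[0,0,-0.01,0],[0,0,-0.01,0],[0,0,0,0]])

```text
clock: 11.5
position: [0.5804, 0.0587, 0.2116]
ee_rot: [-0.0, 0.998, 0.057, -0.001]
contact_force: [-0.5, 0.4, -5.2]
width: 0.0396
```

Emit:
drive_tool(targets=[[0,0,-0.009,0],[0,0,-0.009,0],[0,0,-0.009,0],[0,0,-0.006,0],[0,0,0,0]])

```text
clock: 12.12
position: [0.5808, 0.0586, 0.1792]
ee_rot: [-0.0, 0.998, 0.057, -0.001]
contact_force: [0.3, 0.3, -5.8]
width: 0.0396
```

Emit:
drive_tool(targets=[[0,0,-0.0015,0],[0,0,0,0],[0,0,0,0],[0,0,0,0],[0,0,0,0]])

```text
clock: 12.75
position: [0.5812, 0.0586, 0.1785]
ee_rot: [0.0, 0.998, 0.057, 0.0]
contact_force: [0.3, -0.3, -6.7]
width: 0.0396
```

Emit:
drive_tool(targets=[[0,0,-0.0015,0],[0,0,-0.0015,0],[0,0,0,0],[0,0,0,0],[0,0,0,0]])

```text
clock: 13.38
position: [0.5815, 0.059, 0.1773]
ee_rot: [-0.0, 0.998, 0.057, 0.001]
contact_force: [-1.8, 2.3, 4.5]
width: 0.0395
```

```bash
python3 - <<'E'
from h import *
b=snap('wrist')['color'];s=snap('scene')['color'];st=sensors.get_state();print(st['position'],st['contact_force'])
A=cv2.resize(s[140:230,230:310],(533,600),interpolation=cv2.INTER_CUBIC);cv2.imwrite('pics/n1.png',A[:,:,::-1])
E
```

```text
[0.58148393 0.05902395 0.17733775] [-3.44297475  3.06701186  5.35671931]
```

View pics/n1.png

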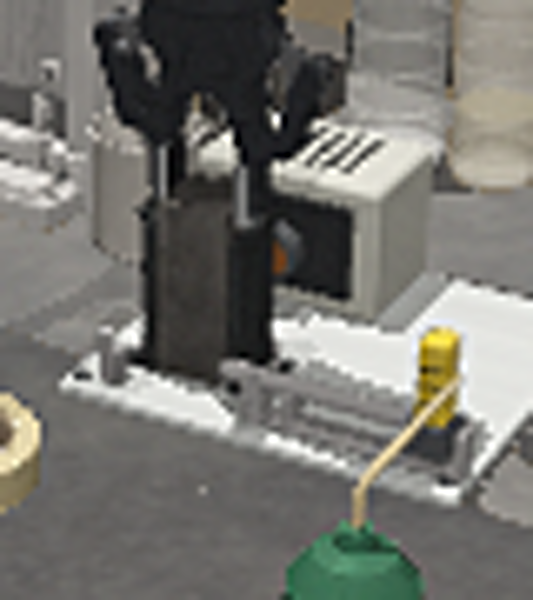

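n1: the block is between the cheeks, fingertips at cheek-top level, light contact (~10 N). I'm releasing and lifting.

Emit:
drive_tool(targets=[[0,0,0,0],[0,0,0,0],[0,0,0,0],[0,0,0,0],[0,0,0,0]], jaw=0.065)

```text
clock: 14.1
position: [0.5828, 0.0587, 0.1771]
ee_rot: [-0.0, 0.998, 0.056, 0.002]
contact_force: [-0.1, 1.6, 7.0]
width: 0.0649
```

Emit:
drive_tool(targets=[[0,0,0.01,0],[0,0,0.02,0],[0,0,0.03,0],[0,0,0.03,0],[0,0,0,0]])

```text
clock: 14.72
position: [0.5824, 0.0585, 0.268]
ee_rot: [0.0, 0.998, 0.057, 0.003]
contact_force: [1.3, -0.6, -0.0]
width: 0.0651
```

Emit:
drive_tool(targets=[[-0.045,-0.005,0.02,0],[-0.045,-0.005,0.02,0],[0,0,0,0],[0,0,0,0],[0,0,0,0]])

```text
clock: 15.35
position: [0.4919, 0.0486, 0.3044]
ee_rot: [-0.0, 0.998, 0.057, -0.001]
contact_force: [0.6, -0.8, 0.2]
width: 0.0652
```

```bash
python3 - <<'E'
from h import *
im=snap('wrist','w4.png');import json;json.dump({k:np.array(im[k]).tolist() for k in('intrinsics','D','R','t')},open('w4.json','w'))
s=sensors.get_state();print(s['clock'],s['position'],s['width'],s['ee_rot'])
for n in ['block_centre','nest','lock_grip']:
  for f in (spotter.landmark_of,spotter.find_in):
    print(n,[(np.round(x['point'],4).tolist(),round(x['score'],2),proj(im,x['point'])[0].round().tolist()) for x in f(n,'wrist')[:2]])
cv2.imwrite('pics/w4b.png',cv2.resize(im['color'][0:170,190:460,::-1],None,fx=2.95,fy=2.95,interpolation=cv2.INTER_CUBIC))
E
```

```text
15.4 [0.49188602 0.04864902 0.30440136] 0.06489081179653398 [-8.01304992e-07  9.98396305e-01  5.66065476e-02 -7.18802260e-04]
block_centre [([0.3366, -0.2352, -0.0022], 0.53, [435.0, 285.0])]
block_centre [([0.5805, 0.058, 0.1137], 0.89, [256.0, 82.0]), ([0.6042, -0.2304, 0.0033], 0.6, [503.0, 93.0])]
nest []
nest [([0.6185, -0.0047, 0.0094], 0.96, [315.0, 57.0])]
lock_grip [([0.5684, -0.0909, 0.0877], 0.62, [413.0, 115.0])]
lock_grip [([0.5646, -0.0761, 0.0422], 0.72, [377.0, 115.0]), ([0.4995, -0.2326, 0.0243], 0.39, [486.0, 184.0])]
```

View pics/w4b.png

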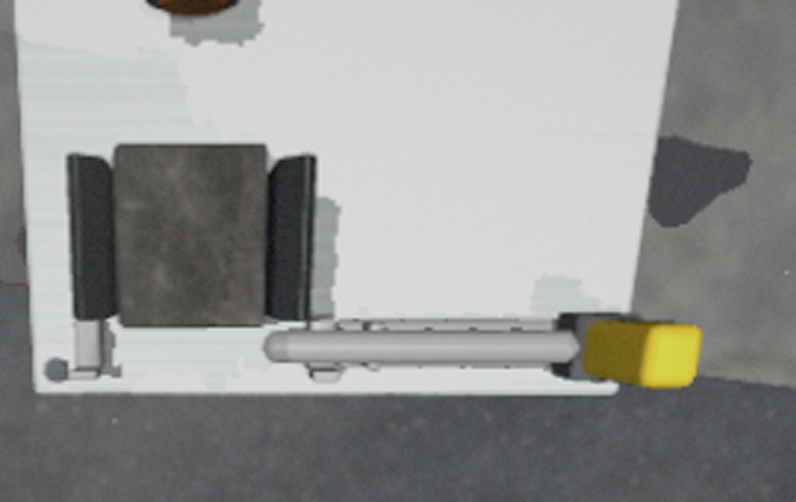

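```bash
python3 - <<'E'
from h import *
import json;im=json.load(open('w4.json'))
W=lambda u,v,z:ray(im,(u/2.95+190,v/2.95),z)
yaw=np.radians(6.42);c,s=np.cos(yaw),np.sin(yaw);Rm=np.array([[c,-s],[s,c]])
L=W(36,393,.01)[:2];R=W(617,393,.01)[:2];d=L-R;print(np.degrees(np.arctan2(-d[0],d[1])),np.linalg.norm(d))
o=(L+R)/2-Rm@np.array([-.075,-.055]);print(o)
for z in(.115,.12): print(z,[(Rm.T@(W(u,v,z)[:2]-o)*1000+[21.6,0]).round(1).tolist() for u,v in[(113,144),(266,144),(268,325),(122,325)]])
f=lambda u,v,z:print((Rm.T@(W(u,v,z)[:2]-o)*1000).round(1),W(u,v,z).round(4))
f(267,347,.035);f(582,349,.085);
for p in[(655,325),(699,325),(698,387),(652,387)]:f(*p,.089)
E
```

```text
6.4358244615795455 0.23813230531918395
[0.60150541 0.06065193]
0.115 [[24.6, 21.5], [24.7, -19.7], [-22.1, -21.6], [-22.2, 20.1]]
0.12 [[23.9, 21.0], [24.0, -19.3], [-21.9, -21.2], [-22.0, 19.8]]
[-54.9 -28.3] [0.5501 0.0264 0.035 ]
[ -52.5 -125. ] [ 0.5633 -0.0694  0.085 ]
[ -45.  -144.9] [ 0.573  -0.0883  0.089 ]
[ -45.1 -158.4] [ 0.5744 -0.1018  0.089 ]
[ -64.1 -161.6] [ 0.5558 -0.1071  0.089 ]
[ -64.1 -147.1] [ 0.5543 -0.0927  0.089 ]
```

w4b: block in nest, computed centre offset ≈(+1.2, 0) mm, yaw within ~2°. The yellow grip is at crop (675,355) → (0.564, -0.097). Now the lock.

Emit:
drive_tool(targets=[[0.0241,-0.0487,0,0],[0.0241,-0.0487,0,0],[0.024,-0.0486,0,0],[0,0,-0.05,0],[0,0,-0.05,0]], jaw=0.055)

```text
clock: 16.32
position: [0.5641, -0.0985, 0.2045]
ee_rot: [0.0, 0.998, 0.056, 0.001]
contact_force: [0.1, 0.6, -0.5]
width: 0.0547
```

Emit:
drive_tool(targets=[[0,0,0,0],[0,0,-0.025,0],[0,0,-0.025,0],[0,0,-0.018,0],[0,0,0,0]])

```text
clock: 16.95
position: [0.564, -0.0973, 0.1384]
ee_rot: [0.0, 0.998, 0.057, 0.0]
contact_force: [-0.6, -0.2, 0.5]
width: 0.0554
```

Emit:
drive_tool(targets=[[0,0,0,0],[0,0,0,0],[0,0,0,0],[0,0,0,0],[0,0,0,0]], jaw=0.01, force=40)

```text
clock: 17.58
position: [0.5643, -0.0974, 0.1391]
ee_rot: [0.0, 0.998, 0.056, 0.002]
contact_force: [-0.9, 1.2, 6.9]
width: 0.0171
```

Emit:
drive_tool(targets=[[-0.0009,0.008,0,0],[-0.0015,0.013,0,0],[-0.0016,0.014,0,0],[-0.0016,0.014,0,0],[-0.0011,0.01,0,0]])

```text
clock: 18.2
position: [0.5577, -0.0388, 0.1391]
ee_rot: [0.001, 0.998, 0.057, 0.002]
contact_force: [-0.3, -3.5, 5.8]
width: 0.0174
```

Emit:
drive_tool(targets=[[-0.0008,0.007,0,0],[-0.0006,0.005,0,0],[-0.0002,0.002,0,0],[0,0,0,0],[0,0,0,0]])

```text
clock: 18.82
position: [0.5566, -0.0283, 0.1391]
ee_rot: [0.004, 0.998, 0.057, 0.002]
contact_force: [1.0, -12.6, 4.5]
width: 0.0167
```

```bash
python3 - <<'E'
from h import *
s=sensors.get_state();print(s['clock'],s['position'],s['width'],s['contact_force'])
E
```

```text
18.825 [ 0.55659794 -0.02826351  0.13913719] 0.016748722753397307 [  1.01389846 -12.56733853   4.54296211]
```

Slide travelled ≈69.6 mm and shows a 12.6 N reaction, so it is at the end stop. I'm releasing, lifting and going over the control box.

Emit:
drive_tool(targets=[[0,0,0,0],[0,0,0,0],[0,0,0.02,0],[0,0,0.04,0],[0,0,0.05,0]], jaw=0.04)

```text
clock: 19.45
position: [0.5543, -0.0237, 0.2475]
ee_rot: [-0.001, 0.998, 0.057, -0.002]
contact_force: [-0.0, -0.8, -0.3]
width: 0.0401
```

Emit:
drive_tool(targets=[[-0.0171,0.0433,0.015,0],[-0.0171,0.0433,0.015,0],[-0.0171,0.0433,0.015,0],[-0.0171,0.0433,0.01,0],[-0.0171,0.0433,0,0]])

```text
clock: 20.08
position: [0.4689, 0.194, 0.3034]
ee_rot: [-0.0, 0.998, 0.057, 0.001]
contact_force: [1.0, 0.4, -0.2]
width: 0.0398
```

Emit:
drive_tool(targets=[[-0.0171,0.0433,0,0],[-0.0171,0.0433,0,0],[-0.0171,0.0433,0,0],[0,0,0,0],[0,0,0,0]])

```text
clock: 20.7
position: [0.4179, 0.3219, 0.3022]
ee_rot: [0.0, 0.998, 0.057, -0.0]
contact_force: [-0.9, -0.8, -0.6]
width: 0.04
```

```bash
python3 - <<'E'
from h import *
top=snap('top','t5.png')
for n in ['lock_grip','block_centre']:
    print(n,'top',[(np.round(x['point'],4).tolist(),round(x['score'],2)) for x in spotter.landmark_of(n,'top')[:2]])
im=snap('wrist','w5.png');import json;json.dump({k:np.array(im[k]).tolist() for k in('intrinsics','D','R','t')},open('w5.json','w'))
s=sensors.get_state();print(s['clock'],s['position'],s['width'],s['ee_rot'])
for n in ['control_box','cover_hinge','cover_tab']:
    print(n,[(np.round(x['point'],4).tolist(),round(x['score'],2),proj(im,x['point'])[0].round().tolist()) for x in spotter.landmark_of(n,'wrist')[:2]])
u,v=proj(im,[.455,.318,.05])[0].astype(int);print(u,v)
A=im['color'][max(0,v-110):v+90,max(u-130,0):u+130,::-1];print(max(0,v-110),max(u-130,0))
cv2.imwrite('pics/w5b.png',cv2.resize(A,None,fx=3,fy=3,interpolation=cv2.INTER_CUBIC))
E
```

```text
lock_grip top [([0.5552, -0.0283, 0.0906], 0.69)]
block_centre top [([0.6137, -0.252, 0.051], 0.9), ([0.5834, 0.0565, 0.0608], 0.78)]
20.9 [0.41867058 0.32108594 0.30241378] 0.040121172042625046 [ 1.94761341e-04  9.98444883e-01  5.57474290e-02 -3.08388779e-05]
control_box [([0.4556, 0.3178, 0.0028], 0.82, [261.0, 132.0])]
cover_hinge [([0.4915, 0.3239, 0.0511], 0.63, [260.0, 102.0])]
cover_tab [([0.4134, 0.3068, 0.0777], 0.77, [268.0, 183.0])]
261 137
27 131
```

View pics/w5b.png

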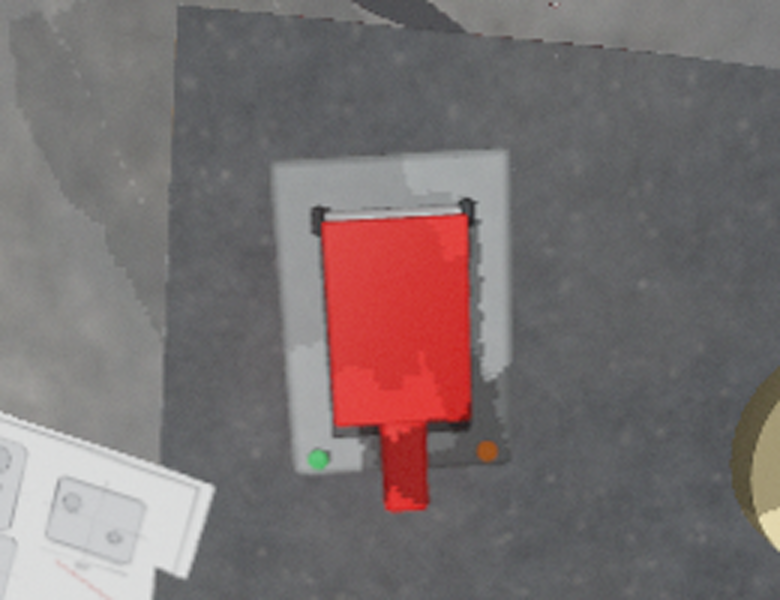

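w5b: cover shut. Box-top corners are at crop px (273,165), (508,152), (510,462), (297,474), the tab at (405,468) with its nose at (406,510), the hinge ends at (319,215) and (467,207).

```bash
python3 - <<'E'
from h import *
import json;im=json.load(open('w5.json'))
W=lambda u,v,z:ray(im,(131+u/3,27+v/3),z)
P=lambda n,u,v,z:(print(n,W(u,v,z).round(4)),W(u,v,z)[:2])[1]
c=[P('box',*p,.045) for p in[(273,165),(508,152),(510,462),(297,474)]]
d1=c[0]-c[1];d2=c[3]-c[2];e1=c[0]-c[3];e2=c[1]-c[2]
print([round(np.degrees(np.arctan2(-d[0],d[1])),2) for d in(d1,d2)],[round(np.degrees(np.arctan2(e[1],e[0])),2) for e in(e1,e2)],[np.linalg.norm(x).round(4) for x in(d1,d2,e1,e2)])
print('centre',sum(c)/4)
k=[P('cov',*p,.082) for p in[(322,222),(468,213),(470,420),(335,427)]];print(sum(k)/4)
t=P('nose',406,510,.08);r=P('root',405,424,.082);P('tabL',384,470,.082);P('tabR',428,468,.082)
a=P('hL',319,213,.05);b=P('hR',467,206,.05);print('hinge',(a+b)/2)
E
```

```text
box [0.5063 0.3649 0.045 ]
box [0.5195 0.285  0.045 ]
box [0.4105 0.2667 0.045 ]
box [0.3967 0.3471 0.045 ]
[np.float64(9.38), np.float64(9.77)] [np.float64(9.21), np.float64(9.57)] [np.float64(0.081), np.float64(0.0817), np.float64(0.1111), np.float64(0.1106)]
centre [0.45826334 0.3159454 ]
cov [0.4902 0.3445 0.082 ]
cov [0.498  0.2996 0.082 ]
cov [0.4329 0.2894 0.082 ]
cov [0.4255 0.334  0.082 ]
[0.46166682 0.31686011]
nose [0.3984 0.3065 0.08  ]
root [0.4292 0.3108 0.082 ]
tabL [0.4125 0.3159 0.082 ]
tabR [0.4148 0.3011 0.082 ]
hL [0.4925 0.3474 0.05  ]
hR [0.5005 0.297  0.05  ]
hinge [0.49653159 0.3222027 ]
```

Emit:
drive_tool(targets=[[-0.0085,-0.0131,0,3.1],[0,0,-0.05,0],[0,0,-0.05,0],[0,0,-0.02,0],[0,0,0,0]])

```text
clock: 21.68
position: [0.409, 0.3081, 0.1809]
ee_rot: [0.001, 0.997, 0.083, -0.002]
contact_force: [-0.4, -0.2, 0.5]
width: 0.0403
```

```bash
python3 - <<'E'
from h import *
im=snap('wrist','w6.png')
s=sensors.get_state();print(s['clock'],s['position'],s['width'],s['ee_rot'])
for n in ['cover_hinge','cover_tab']:
    print(n,[(np.round(x['point'],4).tolist(),round(x['score'],2),proj(im,x['point'])[0].round().tolist()) for x in spotter.landmark_of(n,'wrist')[:2]])
hsv=cv2.cvtColor(im['color'],cv2.COLOR_RGB2HSV)
m=((hsv[...,1]>150)&((hsv[...,0]<8)|(hsv[...,0]>172))).astype(np.uint8)
for r in range(40,384,12):
    x=np.where(m[r])[0]
    if len(x)>8: print(r,x.min(),x.max(),ray(im,(x.min(),r),.082)[:2].round(4),ray(im,(x.max()+1,r),.082)[:2].round(4))
E
```

```text
21.725 [0.40993396 0.30867782 0.18229867] 0.04016856344132878 [ 2.21579738e-04  9.96531432e-01  8.32159119e-02 -4.09097624e-04]
cover_hinge [([0.4976, 0.3215, 0.0516], 0.58, [257.0, 75.0])]
cover_tab [([0.4105, 0.303, 0.0738], 0.88, [263.0, 221.0])]
88 212 296 [0.4855 0.3441] [0.4931 0.2991]
100 213 295 [0.4795 0.3429] [0.487  0.2983]
112 214 295 [0.4733 0.3416] [0.4809 0.297 ]
124 214 294 [0.4669 0.3408] [0.4744 0.2962]
136 214 294 [0.4604 0.3399] [0.468  0.2948]
148 215 293 [0.4537 0.3385] [0.4612 0.294 ]
160 215 293 [0.4468 0.3377] [0.4544 0.2925]
172 216 292 [0.4398 0.3362] [0.4473 0.2916]
184 216 291 [0.4325 0.3353] [0.44   0.2907]
196 241 266 [0.4275 0.3195] [0.4301 0.304 ]
208 242 266 [0.42   0.3177] [0.4225 0.3026]
220 242 265 [0.4122 0.3165] [0.4146 0.3018]
232 242 265 [0.4041 0.3152] [0.4066 0.3004]
```

Emit:
drive_tool(targets=[[0,0,-0.02,0],[0,0,-0.0217,0],[0,0,0,0],[0,0,0,0],[0,0,0,0]])

```text
clock: 22.45
position: [0.4105, 0.3093, 0.142]
ee_rot: [-0.0, 0.997, 0.084, 0.001]
contact_force: [-0.9, -0.5, -0.0]
width: 0.0397
```

Emit:
drive_tool(targets=[[0,0,0,0],[0,0,0,0],[0,0,0,0],[0,0,0,0],[0,0,0,0]], jaw=0.008, force=20)

```text
clock: 23.08
position: [0.41, 0.3089, 0.1412]
ee_rot: [0.0, 0.997, 0.084, 0.0]
contact_force: [-0.6, -1.2, 6.1]
width: 0.0152
```

```bash
python3 - <<'E'
import numpy as np
ux=np.array([.9863,.165]);r=np.hypot(.086,.027);a0=np.arctan2(.027,-.086)
th=np.concatenate([np.linspace(0,.6,6),np.linspace(.6,1.38,6)[1:]]);p=[(r*np.cos(a0-t),r*np.sin(a0-t)) for t in th]
for t,a,b in zip(th[1:],p[:-1],p[1:]): d=b[0]-a[0];print(round(t,2),(ux*d).round(4),round(b[1]-a[1],4))
E
```

```text
0.12 [0.0038 0.0006] 0.0101
0.24 [0.005  0.0008] 0.0096
0.36 [0.0061 0.001 ] 0.0089
0.48 [0.0071 0.0012] 0.0081
0.6 [0.008  0.0013] 0.0072
0.76 [0.0115 0.0019] 0.0078
0.91 [0.0126 0.0021] 0.0059
1.07 [0.0133 0.0022] 0.0038
1.22 [0.0138 0.0023] 0.0017
1.38 [0.0138 0.0023] -0.0005
```

Tab gripped (15.2 mm). I'm following the arc.

Emit:
drive_tool(targets=[[0.0038,0.0006,0.0101,0],[0.005,0.0008,0.0096,0],[0.0061,0.001,0.0089,0],[0.0071,0.0012,0.0081,0],[0.008,0.0013,0.0072,0]])

```text
clock: 23.7
position: [0.4399, 0.3138, 0.1849]
ee_rot: [0.0, 0.997, 0.084, -0.001]
contact_force: [1.4, 0.9, -4.9]
width: 0.0155
```

Emit:
drive_tool(targets=[[0.0115,0.0019,0.0078,0],[0.0126,0.0021,0.0059,0],[0.0133,0.0022,0.0038,0],[0.0138,0.0023,0.0017,0],[0.0138,0.0023,-0.0005,0]])

```text
clock: 24.32
position: [0.5062, 0.3248, 0.2041]
ee_rot: [-0.0, 0.997, 0.084, 0.001]
contact_force: [-1.7, -1.1, 1.8]
width: 0.0152
```

```bash
python3 - <<'E'
from h import *
s=sensors.get_state();print(s['clock'],s['position'],s['width'],s['ee_rot'],s['contact_force'],s['moment'])
im=snap('wrist','w7.png');snap('scene','s7.png')
for c in('wrist','scene'):
  for n in ['cover_hinge','cover_tab','toggle_tip']:
    print(c,n,[(np.round(x['point'],4).tolist(),round(x['score'],2)) for x in spotter.landmark_of(n,c)[:2]])
E
```

```text
24.325 [0.50621682 0.32481842 0.20414235] 0.015191935457546333 [-8.45644319e-05  9.96504510e-01  8.35350174e-02  8.08990978e-04] [-1.7172581  -1.05476114  1.76895572] [-0.24451612  0.50695924 -0.07175948]
wrist cover_hinge []
wrist cover_tab []
wrist toggle_tip []
scene cover_hinge [([0.4959, 0.3274, 0.048], 0.83)]
scene cover_tab [([0.582, 0.0582, 0.0564], 0.51)]
scene toggle_tip [([0.5995, 0.062, -0.0025], 0.63)]
```

Emit:
drive_tool(targets=[[0.006,0.001,-0.0005,0],[0,0,0,0],[0,0,0,0],[0,0,0,0],[0,0,0,0]])

```text
clock: 25.35
position: [0.5108, 0.3256, 0.2034]
ee_rot: [0.0, 0.996, 0.084, 0.0]
contact_force: [-0.1, -0.7, 6.4]
width: 0.0154
```

Emit:
drive_tool(targets=[[0,0,0,0],[0,0,0,0],[0,0,0,0],[0,0,0.03,0],[0,0,0.05,0]], jaw=0.045)

```text
clock: 25.98
position: [0.5099, 0.3252, 0.2814]
ee_rot: [0.001, 0.997, 0.083, -0.003]
contact_force: [1.4, -0.3, -0.3]
width: 0.0453
```

Emit:
drive_tool(targets=[[0,0,0.02,0],[-0.045,-0.005,0,0],[-0.045,-0.005,0,0],[0,0,0,0],[0,0,0,0]], jaw=0)

```text
clock: 26.6
position: [0.4212, 0.3159, 0.3031]
ee_rot: [-0.0, 0.996, 0.084, 0.001]
contact_force: [-0.1, 0.9, 0.4]
width: -0.0001
```

```bash
python3 - <<'E'
from h import *
im=snap('wrist','w8.png');import json;json.dump({k:np.array(im[k]).tolist() for k in('intrinsics','D','R','t')},open('w8.json','w'))
s=sensors.get_state();print(s['clock'],s['position'],s['width'],s['ee_rot'])
for n in ['control_box','cover_hinge','cover_tab','toggle_tip']:
    print(n,[(np.round(x['point'],4).tolist(),round(x['score'],2),proj(im,x['point'])[0].round().tolist()) for x in spotter.landmark_of(n,'wrist')[:2]])
u,v=proj(im,[.455,.318,.05])[0].astype(int)
A=im['color'][max(0,v-110):v+90,max(u-130,0):u+130,::-1];print(max(0,v-110),max(u-130,0))
cv2.imwrite('pics/w8b.png',cv2.resize(A,None,fx=3,fy=3,interpolation=cv2.INTER_CUBIC))
E
```

```text
26.65 [0.42168107 0.31593069 0.30294126] -0.0001866694679837029 [-1.23418861e-04  9.96510330e-01  8.34670447e-02  6.32060006e-04]
control_box [([0.4567, 0.3184, 0.0034], 0.83, [258.0, 133.0])]
cover_hinge [([0.5013, 0.3224, 0.0511], 0.8, [262.0, 95.0])]
cover_tab [([0.5225, 0.3266, 0.1352], 0.9, [263.0, 63.0])]
toggle_tip [([0.4534, 0.3269, 0.0757], 0.4, [249.0, 143.0])]
29 128
```

View pics/w8b.png

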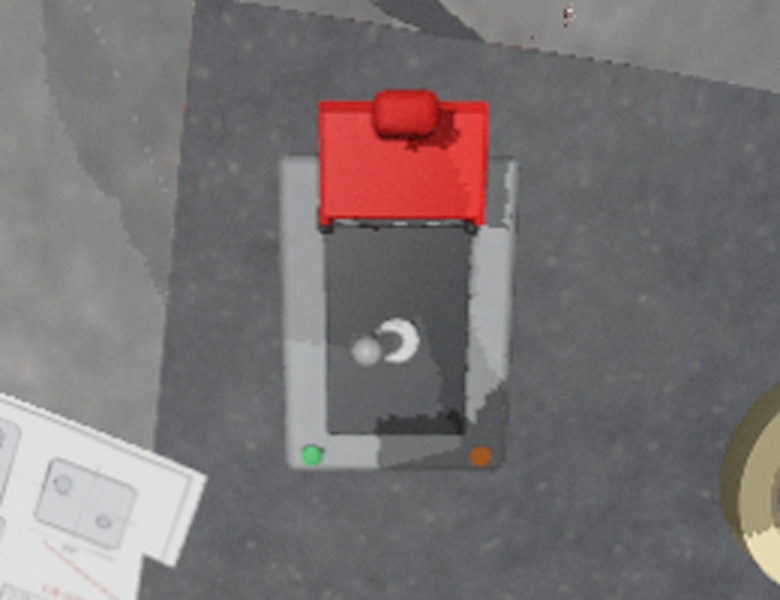

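w8b: the cover stands fully open, and the toggle ball is at crop (367,350), leaning to +y (off). I'm descending on its +y side with fingers closed.

Emit:
drive_tool(targets=[[0.0239,0.0356,0,0],[0,0,-0.05,0],[0,0,-0.05,0],[0,0,-0.04,0],[0,0,-0.024,0]])

```text
clock: 27.48
position: [0.4443, 0.3507, 0.1361]
ee_rot: [0.001, 0.997, 0.083, -0.002]
contact_force: [0.3, -0.4, 0.8]
width: 0.0003
```

Emit:
drive_tool(targets=[[0,0,0,0],[0,0,0,0],[0.0008,-0.005,0,0],[0.0008,-0.005,0,0],[0.0008,-0.005,0,0]])

```text
clock: 28.1
position: [0.4479, 0.3367, 0.1402]
ee_rot: [-0.001, 0.997, 0.083, 0.001]
contact_force: [0.2, 1.4, 1.6]
width: -0.0
```

Emit:
drive_tool(targets=[[0.0008,-0.005,0,0],[0.0005,-0.003,0,0],[0.0005,-0.003,0,0],[0,0,0,0],[0,0,0,0]])

```text
clock: 28.72
position: [0.4487, 0.325, 0.1385]
ee_rot: [0.0, 0.997, 0.084, -0.0]
contact_force: [-0.5, 0.4, -0.6]
width: -0.0
```

```bash
python3 - <<'E'
from h import *
im=snap('wrist','w9.png')
s=sensors.get_state();print(s['clock'],s['position'],s['contact_force'])
for n in ['toggle_tip','cover_tab']:
  for c in('wrist','top'):
    print(n,c,[(np.round(x['point'],4).tolist(),round(x['score'],2),proj(im,x['point'])[0].round().tolist()) for x in spotter.landmark_of(n,c)[:2]])
E
```

```text
28.775 [0.44865937 0.32510242 0.13855075] [-0.60702474  0.08778176 -0.70672013]
toggle_tip wrist [([0.453, 0.3054, 0.0733], 0.65, [294.0, 252.0])]
toggle_tip top [([0.4944, 0.326, 0.0496], 0.57, [267.0, 158.0])]
cover_tab wrist [([0.5217, 0.3246, 0.1341], 0.87, [306.0, 119.0])]
cover_tab top [([0.4074, 0.3081, 0.0781], 0.89, [273.0, 330.0])]
```

Emit:
drive_tool(targets=[[0.0003,-0.002,0,0],[0.0003,-0.002,0,0],[0.0003,-0.002,0,0],[0,0,0,0],[0,0,0,0]])

```text
clock: 29.6
position: [0.4495, 0.3217, 0.1389]
ee_rot: [-0.003, 0.997, 0.083, 0.0]
contact_force: [-2.2, 9.5, -2.0]
width: 0.0
```

```bash
python3 - <<'E'
from h import *
im=snap('wrist','w10.png')
s=sensors.get_state();print(s['clock'],s['position'],s['contact_force'])
for n in ['toggle_tip']:
    print(n,[(np.round(x['point'],4).tolist(),round(x['score'],2),proj(im,x['point'])[0].round().tolist()) for x in spotter.landmark_of(n,'wrist')[:2]])
E
```

```text
29.65 [0.44945461 0.321683   0.1388776 ] [-2.14503734  9.27018092 -2.57553575]
toggle_tip [([0.4555, 0.3048, 0.0765], 0.65, [291.0, 252.0])]
```

The toggle is at its stop (9.5 N reaction). I'm going up and round behind the cover.

Emit:
drive_tool(targets=[[-0.0016,0.01,0,0],[0,0,0.04,0],[0,0,0.05,0],[0,0,0.042,0],[0.03,0,0,0]])

```text
clock: 30.32
position: [0.4784, 0.3299, 0.2755]
ee_rot: [-0.001, 0.996, 0.084, 0.003]
contact_force: [0.6, 0.3, -0.3]
width: -0.0002
```

Emit:
drive_tool(targets=[[0.042,0.001,0,0],[0.041,0.001,0,0],[0,0,-0.04,0],[0,0,-0.04,0],[0,0,-0.013,0]])

```text
clock: 30.95
position: [0.5598, 0.3303, 0.1749]
ee_rot: [0.001, 0.997, 0.083, -0.003]
contact_force: [-0.1, 0.1, -0.3]
width: -0.0001
```

Emit:
drive_tool(targets=[[0,0,0,0],[0,0,0,0],[-0.009,-0.0015,0,0],[-0.01,-0.0016,0,0],[-0.01,-0.0016,0,0]])

```text
clock: 31.58
position: [0.5313, 0.3265, 0.1784]
ee_rot: [-0.0, 0.996, 0.084, 0.0]
contact_force: [2.1, -0.1, 1.4]
width: 0.0004
```

Emit:
drive_tool(targets=[[-0.01,-0.0016,0,0],[-0.01,-0.0016,0,0],[-0.01,-0.0016,0,0],[-0.01,-0.0016,0,0],[-0.008,-0.0013,0,0]])

```text
clock: 32.2
position: [0.4834, 0.3187, 0.1777]
ee_rot: [0.0, 0.997, 0.084, -0.0]
contact_force: [0.3, 0.7, 0.6]
width: 0.0003
```

```bash
python3 - <<'E'
from h import *
s=sensors.get_state();print(s['clock'],s['position'],s['contact_force'])
for c in('wrist','scene'):
  im=snap(c)
  print(c,[(np.round(x['point'],4).tolist(),round(x['score'],2),proj(im,x['point'])[0].round().tolist()) for x in spotter.landmark_of('cover_tab',c)[:2]])
E
```

```text
32.2 [0.48336994 0.31870038 0.17773705] [0.27107118 0.724213   0.63230555]
wrist [([0.4366, 0.3118, 0.1164], 0.69, [253.0, 335.0])]
scene [([0.4159, 0.3134, 0.0883], 0.71, [178.0, 173.0])]
```

Emit:
drive_tool(targets=[[0,0,0.04,0],[0,0,0.04,0],[0,0,0.04,0],[0,0,0,0],[0,0,0,0]])

```text
clock: 33.02
position: [0.4841, 0.3187, 0.2972]
ee_rot: [0.0, 0.997, 0.083, -0.0]
contact_force: [0.1, -0.4, 0.2]
width: -0.0001
```

Emit:
drive_tool(targets=[[-0.03,-0.03,0,0],[-0.03,-0.04,0,0],[-0.03,-0.04,0,0],[0,0,0,0],[0,0,0,0]])

```text
clock: 33.65
position: [0.3944, 0.2089, 0.2971]
ee_rot: [-0.0, 0.997, 0.083, -0.0]
contact_force: [0.6, 0.5, -0.2]
width: -0.0002
```

```bash
python3 - <<'E'
from h import *
s=sensors.get_state();print(s['clock'],s['position'],s['contact_force'])
ims={c:snap(c) for c in('wrist','scene','top')}
for c in ims:
  for n in('cover_tab','lock_grip','block_centre','nest','tape_reel'):
    print(c,n,[(np.round(x['point'],4).tolist(),round(x['score'],2)) for x in spotter.landmark_of(n,c)[:3]])
a=ims['wrist']['color'];b=ims['scene']['color']
cv2.imwrite('pics/f.png',np.hstack([cv2.resize(a,(400,300)),cv2.resize(b[110:230,160:320],(400,300),interpolation=cv2.INTER_CUBIC)])[:,:,::-1])
E
```

```text
33.65 [0.39439463 0.20894861 0.29714447] [ 0.64813871  0.47834065 -0.1682886 ]
wrist cover_tab [([0.4124, 0.3074, 0.0759], 0.89)]
wrist lock_grip []
wrist block_centre []
wrist nest [([0.583, 0.0587, 0.0112], 0.82)]
wrist tape_reel [([0.5849, 0.06, 0.0129], 0.39)]
scene cover_tab [([0.4106, 0.3124, 0.0726], 0.58)]
scene lock_grip [([0.5562, -0.0306, 0.089], 0.71)]
scene block_centre [([0.6787, -0.329, 0.0509], 0.96), ([0.6109, -0.2502, 0.0485], 0.95), ([0.5812, 0.0603, 0.0592], 0.65)]
scene nest [([0.5812, 0.0615, 0.0095], 0.7)]
scene tape_reel [([0.4221, 0.1164, 0.001], 0.77), ([0.5815, 0.0604, 0.0113], 0.19)]
top cover_tab []
top lock_grip [([0.5561, -0.0303, 0.0908], 0.75)]
top block_centre [([0.6133, -0.2495, 0.0524], 0.87), ([0.681, -0.3307, 0.0557], 0.78), ([0.5856, 0.0559, 0.0637], 0.69)]
top nest [([0.5818, 0.0551, 0.013], 0.71), ([0.3376, -0.2311, 0.0013], 0.45)]
top tape_reel [([0.4211, 0.1164, -0.0017], 0.83)]
```

View pics/f.png

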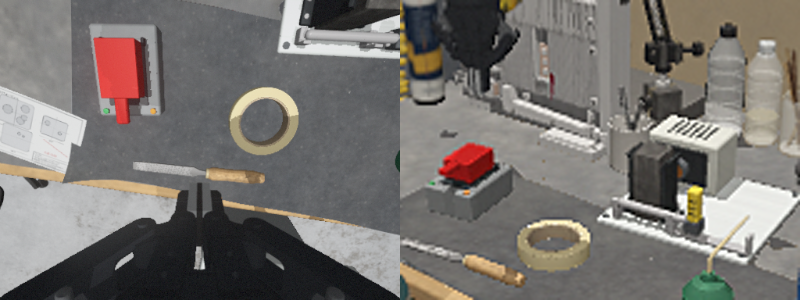

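f.png: left, the cover is shut (box at (125,70)). Right, the block is in the nest with the bar across its front and the yellow grip slid in. I'll verify the slide travel precisely by viewing the grip from the same relative pose as w4, shifted by the nominal 70 mm.

Emit:
drive_tool(targets=[[0.03,-0.03,0.0073,-3.1],[0.03,-0.03,0,0],[0.0297,-0.0307,0,0],[0,0,0,0],[0,0,0,0]])

```text
clock: 35.17
position: [0.4834, 0.1183, 0.3049]
ee_rot: [-0.0, 0.998, 0.056, -0.001]
contact_force: [-0.2, 0.3, -0.4]
width: -0.0001
```

```bash
python3 - <<'E'
from h import *
import json
def grip(img,im):
    hsv=cv2.cvtColor(img,cv2.COLOR_RGB2HSV);m=((hsv[...,0]>20)&(hsv[...,0]<35)&(hsv[...,1]>130)).astype(np.uint8);m[180:]=0
    n,l,s,c=cv2.connectedComponentsWithStats(m);k=1+s[1:,4].argmax();return s[k],ray(im,c[k],.08)
i4=json.load(open('w4.json'));a=cv2.imread('pics/w4.png')[:,:,::-1].copy()
s4,p4=grip(a,i4);im=snap('wrist','w11.png');s5,p5=grip(im['color'],im)
st=sensors.get_state();print(st['clock'],st['position'],st['ee_rot']);print(s4,p4,s5,p5,np.linalg.norm((p5-p4)[:2]))
cv2.imwrite('pics/w11b.png',cv2.resize(im['color'][0:170,150:420,::-1],None,fx=2.95,fy=2.95))
W=lambda u,v,z:ray(im,(u,v),z)
hsv=cv2.cvtColor(im['color'],cv2.COLOR_RGB2HSV)
print([(np.round(x['point'],4).tolist(),round(x['score'],2)) for x in spotter.find_in('block_centre','wrist')[:2]])
E
```

```text
35.225 [0.48310771 0.11860933 0.30498051] [-2.17241954e-04  9.98393081e-01  5.66652010e-02 -5.13375754e-04]
[388 109  40  23 792] [ 0.56450067 -0.09120003  0.08      ] [390 108  40  22 772] [ 0.55716834 -0.02348995  0.08      ] 0.06810592754804869
[([0.5841, 0.0611, 0.1118], 0.81), ([0.6096, -0.0068, 0.0117], 0.51)]
```

View pics/w11b.png

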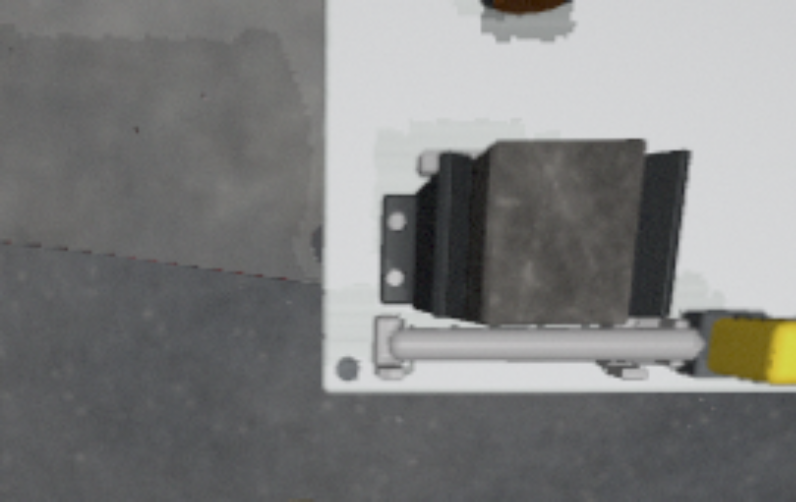

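w11b: bar across the block's front up to the far keeper. The camera gives ≈68 ±1 mm of travel against 69.6 from the arm. I have time, so I'll press the grip once more against its stop.

Emit:
drive_tool(targets=[[0.02,-0.045,0,0],[0.02,-0.045,0,0],[0.02,-0.045,0,0],[0.0171,-0.0457,0,0],[0,0,-0.04,0]])

```text
clock: 35.9
position: [0.564, -0.0651, 0.2676]
ee_rot: [0.002, 0.998, 0.055, 0.004]
contact_force: [-0.4, 0.5, -1.0]
width: -0.0
```

Emit:
drive_tool(targets=[[0,0,-0.05,0],[0,0,-0.05,0],[0,0,-0.026,0],[0,0,0,0],[0,0,0,0]])

```text
clock: 36.52
position: [0.5617, -0.0621, 0.1404]
ee_rot: [0.0, 0.998, 0.057, 0.001]
contact_force: [0.5, 1.0, -0.5]
width: -0.0
```

Emit:
drive_tool(targets=[[-0.0004,0.004,0,0],[-0.0004,0.004,0,0],[-0.0003,0.003,0,0],[0,0,0,0],[0,0,0,0]])

```text
clock: 37.15
position: [0.56, -0.0516, 0.1392]
ee_rot: [0.0, 0.998, 0.057, 0.0]
contact_force: [-0.0, 0.1, 0.5]
width: 0.0
```

Emit:
drive_tool(targets=[[-0.0002,0.002,0,0],[-0.0002,0.002,0,0],[0,0,0,0],[0,0,0,0],[0,0,0,0]])

```text
clock: 37.78
position: [0.5599, -0.0508, 0.1393]
ee_rot: [0.003, 0.998, 0.057, 0.0]
contact_force: [-0.3, -11.3, -0.6]
width: -0.0002
```

The grip resists 11 N without moving, so it is at the stop. I'm backing off and handing in.

Emit:
drive_tool(targets=[[0.0015,-0.014,0,0],[0,0,0.04,0],[0,0,0.05,0],[0,0,0.05,0],[0,0,0,0]])

```text
clock: 38.4
position: [0.563, -0.0619, 0.2835]
ee_rot: [0.001, 0.998, 0.056, 0.005]
contact_force: [0.2, 0.0, -0.6]
width: 0.0002
```

Emit:
drive_tool(targets=[[-0.04,0.02,0,0],[-0.04,0.02,0,0],[-0.04,0.02,0,0],[0,0,0,0],[0,0,0,0]])

```text
clock: 39.02
position: [0.4412, -0.0016, 0.2786]
ee_rot: [-0.0, 0.998, 0.057, -0.0]
contact_force: [0.8, -1.0, -0.1]
width: -0.0001
```

```bash
python3 - <<'E'
from h import *
im=snap('scene')
for n in('lock_grip','block_centre','cover_tab'):
    print(n,[(np.round(x['point'],4).tolist(),round(x['score'],2)) for x in spotter.landmark_of(n,'scene')[:3]])
s=sensors.get_state();print(s['clock'],s['position'],s['contact_force']);print(manip.sign_off())
E
```

```text
lock_grip [([0.557, -0.0291, 0.0894], 0.46)]
block_centre [([0.5825, 0.0585, 0.0573], 0.9), ([0.6774, -0.3281, 0.0518], 0.83)]
cover_tab [([0.4105, 0.3087, 0.0728], 0.71)]
39.225 [ 0.44183773 -0.0019657   0.27876162] [0.51001143 0.26870099 0.35166145]
the job is handed in; nothing more can be done
None
```

I carried out every step and handed the job in at about 39 s of the 72 s allowed; sign-off gives no verdict, so the result is judged only by my own checks. The black block is in the nest with the bar across its front. I lifted the red cover, threw the toggle and closed the cover again.

**Last checks:**
- **Block:** from above, its centre measured about 1 mm from the nest centre, turned about 2°. After locking, the detector placed it at (0.5825, 0.0585) against a nest at about (0.581, 0.058).
- **Lock:** the arm moved the grip 69.6 mm, but the wrist camera gave about 68 mm (±1 mm), close to the 67 mm limit. I pushed the grip again after the cover was shut; it held 11 N without moving, so I take it to be at the stop.
- **Toggle:** it took 9.5 N at its stop, and the tip was detected on the -y side before I closed the cover. I could not see it once the cover was shut.
- **Cover:** the final picture shows it shut, with the tab back within about 4 mm of its starting place.
- **Bystanders:** nothing looked disturbed in the pictures I viewed. Of these I re-measured only the tape reel; the detector placed it where it started.
- **Robot:** it ended clear of everything.

I viewed 12 pictures, two past the budget of 10.

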